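Fill the seasoning caddy

TASK

Put the seasonings that stand loose on the worktop away in the caddy, each upright and right down in its hole: the pepper mill in the wide round hole, the salt shaker in the narrow round hole, and the two red-capped spice jars one in each square hole. The cook is still using the spice jar on the chopping board, so leave that one alone, and leave the food tin standing where it is.

Things in the scene. Friction and masses are not known exactly. Their poses are not given: they have to be found in the camera images.
- pepper_mill: Loose turned-wood pepper mill, 170 mm tall: body 58 mm in diameter to 122 mm, round head 48 mm in diameter from 123 to 159 mm, small knob 12 mm wide on top. Best held by the head, 0.14 m up, as the gripper's palm must clear the knob. Origin: centre of the underside, z up. 0.18 kg.
- salt_shaker: Loose glass salt shaker with grey pierced top, 90 mm tall, body 44 mm in diameter to 74 mm, top 34 mm. Origin: centre of the underside, z up. 0.1 kg.
- spice_a: Loose glass spice jar with a red screw cap, 106 mm tall, body 42 mm and cap 45 mm in diameter (cap from 85 mm up). Origin: centre of the underside, z up. Stands directly on the worktop. 0.11 kg.
- spice_d: Loose glass spice jar with a red screw cap, 106 mm tall, body 42 mm and cap 45 mm in diameter (cap from 85 mm up). Origin: centre of the underside, z up. Stands directly on the worktop. 0.11 kg.
- spice_b: Loose glass spice jar with a red screw cap, 106 mm tall, body 42 mm and cap 45 mm in diameter (cap from 85 mm up). Origin: centre of the underside, z up. The look-alike: it stands on the wooden chopping board (22 mm thick) at the right, and stays there.
- tomato_tin: Loose closed food tin with a paper label, 72 mm tall, 57 mm in diameter, standing among the seasonings in a loose row (left to right, about 0.1 m apart) behind the caddy; it stays there. Origin: centre of the underside, z up.
- wide_round_block: Fixed light-wood block 88x88x38 mm, one of four in a row (89.5 mm apart, any order) in a shallow dark tray (the caddy); top 43 mm over the worktop; in its middle one round hole 76 mm wide (the wider of the two round ones), 32 mm deep. Origin: centre of its underside, 5 mm over the worktop; hole floor 6 mm above the origin. z up, y along the row, x across it.
- narrow_round_block: Fixed light-wood block 88x88x38 mm, one of four in a row (89.5 mm apart, any order) in a shallow dark tray (the caddy); top 43 mm over the worktop; in its middle one round hole 60 mm wide (the narrower of the two round ones), 32 mm deep. Origin: centre of its underside, 5 mm over the worktop; hole floor 6 mm above the origin. z up, y along the row, x across it.
- square_block_1: Fixed light-wood block 88x88x38 mm, one of four in a row (89.5 mm apart, any order) in a shallow dark tray (the caddy); top 43 mm over the worktop; in its middle one square hole 62x62 mm (like that of square_block_2), 32 mm deep. Origin: centre of its underside, 5 mm over the worktop; hole floor 6 mm above the origin. z up, y along the row, x across it.
- square_block_2: Fixed light-wood block 88x88x38 mm, one of four in a row (89.5 mm apart, any order) in a shallow dark tray (the caddy); top 43 mm over the worktop; in its middle one square hole 62x62 mm (like that of square_block_1), 32 mm deep. Origin: centre of its underside, 5 mm over the worktop; hole floor 6 mm above the origin. z up, y along the row, x across it.
Not all that is in view belongs to the job. There is more than one size of the pepper_mill; the one meant has the size given above.

How it is judged:
At the end, for the whole second after the job is handed in: Mill in the wide round hole (14 mm of its axis), salt in the narrow one (13 mm), spice_a and spice_d one in each square hole (17 mm), all down (underside at most 12 mm over the block's) and, like spice_b and the tin, upright within 0.1 rad and still; spice_b and tin within 20 mm of their start (horizontal distance between pepper_mill and wide_round_block below 0.014 m and z of pepper_mill in the frame of wide_round_block below 0.012 m and horizontal distance between salt_shaker and narrow_round_block below 0.013 m and z of salt_shaker in the frame of narrow_round_block below 0.012 m and (((horizontal distance between spice_a and square_block_1 below 0.017 m and z of spice_a in the frame of square_block_1 below 0.012 m) and (horizontal distance between spice_d and square_block_2 below 0.017 m and z of spice_d in the frame of square_block_2 below 0.012 m)) or ((horizontal distance between spice_a and square_block_2 below 0.017 m and z of spice_a in the frame of square_block_2 below 0.012 m) and (horizontal distance between spice_d and square_block_1 below 0.017 m and z of spice_d in the frame of square_block_1 below 0.012 m))) and angle between each of pepper_mill, salt_shaker, spice_a, spice_d, spice_b, tomato_tin's own z axis and vertical below 0.1 rad and linear speed of each of pepper_mill, salt_shaker, spice_a, spice_d, spice_b, tomato_tin below 0.02 m/s and distance of each of spice_b, tomato_tin from where it was at the start of the episode below 0.02 m); the robot touches nothing.
It fails at once if the jar on the chopping board is moved by more than 20 mm, or tipped over (distance of spice_b from where it was at the start of the episode above 0.02 m or angle between spice_b's own z axis and vertical above 0.3 rad).
It fails at once if the tin is moved by more than 20 mm, or tipped over (distance of tomato_tin from where it was at the start of the episode above 0.02 m or angle between tomato_tin's own z axis and vertical above 0.3 rad).
It also fails if it takes over 112 s, if anything falls off the work surface, if the arm or the gripper's body presses on something with over 40 N, if the wrist force passes 120 N, or if a joint passes its speed limit or range.

ROBOT

A 6-joint arm with a two-finger parallel gripper is mounted at the origin on a cart in front of the work surface, level with it; the furniture and walls round the work are solid. World frame = base frame: x ahead of the robot, y to its left, z up, the work surface at z = 0. Lengths are in m, angles in rad, forces in N, time in s.
With the tool pointing down it reaches from about 0.375 to 0.9 m from the base axis. Payload 3.1 kg.
Tool frame: the origin (TCP) lies at the very end of the fingers, on their centre line; the grasp point (between the pads) lies 19 mm behind it; z points along the fingers, y is the line along which they close (so a half turn about z gives the same grasp; the last joint's range is limited). The gripper opens to 85 mm and grips with 20 to 120 N. Pads are 22 mm wide; open, the fingers measure 114 mm over their backs; the gripper's body (76 mm by 85 mm) begins 54 mm behind the grasp point. The pads swing forward as they close: fully open they stand 13 mm farther back than shut.
Start: joints at [-1.466, 0.527, 1.433, -0, 1.181, -0.178], TCP at [0.174, -0.6, 0.231] pointing down, gripper open.
Joint ranges: [-3.08, 3.08], [-0.75, 2.2], [0.22, 2.44], [-1.43, 4.57], [0, 2.65], [-2.85, 2.85]. Speed limits (rad/s): [2.79, 2.79, 3.14, 3.14, 3.14, 3.14].

INTERFACE

Orientations are given as a unit quaternion [x, y, z, w].
In Python, from station import sense, snapshot, camera_params, sign_off gives the robot as it stands.
- The arm moves only by the shell command python3 -m handwheel 'ROWS' [OPENING] [FORCE]. ROWS is JSON, a list that holds one entry, the list of rows, each a list of 4 numbers: the shift along the tool's x, y, z in units of 25 mm (1.0 is 25 mm), then the turn about the tool's z in units of 6 degrees (1.0 is 6 degrees). A call has 1 to 20 rows; each row shifts and turns the commanded pose from where the row before left it, along the tool's axes as they then stand; what a row does not reach is not made up. A row lasts 1/8 s, in which the tool goes at most 62.5 mm and 10.7 degrees, less where a joint would pass 70% of its speed; a pose out of reach is approached as far as the arm can. A call is refused whole if a number of a shift passes 1 or a number of a turn 1, either way. A call with a gripper value outside its range is refused whole. OPENING is the finger opening in mm, from 0 to 85.4, set as the call begins (- or left out, the last holds). The fingers move at their own pace and stop on an object; FORCE is the grip in N (left out, the last holds). Time passes only in rows, so rows that do not move let the fingers close. It gives the time, the measured TCP pose, the force, the opening and the grip force at its end, in the units of the state.
- sense(): the state, without advancing time (a new reading comes with each control period).
- snapshot(name): name is "side" or "top" or "wrist"; returns (picture, depth): 420x560x3 uint8, red, green, blue; 420x560 float32, m along the optical axis (not along the pixel's ray), 0 where there is no reading.
- camera_params(name): a dict with "mtx" (3x3 intrinsics, pixels), "D" ([k1, k2, p1, p2, k3] as OpenCV has them; the pictures are not rectified), "extrinsics" (4x4, takes a point from camera to world coordinates); the wrist camera has in their place "hand_eye" (4x4, takes a point from camera to tool coordinates, whose origin is the TCP and whose axes are the flange's). Camera axes: x right, y up, looking along -z (the intrinsics and any distortion apply to the point x, -y, -z); pixel columns grow to the right and rows downward; lengths in m; the calibration is good to about 2 mm. A picture is of the moment at which its call begins: read the wrist's pose just before it. camera_params takes no time and is no camera call.
- sign_off(): hands the job in; it is judged then, once.
The state is a dict: "t": time; "q": joint angles; "qd": joint speeds; "tau": joint torques, N m; "tcp_pos": TCP position; "tool_rot": TCP orientation; "force": force on the tool from outside, world axes, zero at the start; "ft_torque": the same for the moment, N m; "finger_gap": opening from 0.0 (shut) to 1.0 (fully open); "gripper_force": force on a finger pad.
Only numpy, scipy, OpenCV 4.12 (cv2) and the standard library are available. Lean on these libraries where they do the work, as an engineer would, in place of code of your own. Each camera call takes 0.05 s, during which the arm holds its last target. There are 200 camera calls.

## Working session

There is one attempt and no reset: what is moved stays moved. The work goes in short steps, Python scripts to look and compute and a shell command to move; the robot and the scene stay as the last step left them, time stands still between calls to the robot, and variables do not carry over. Pictures are saved under pics/ and viewed, at most 14 in all, crops included, and the job is handed in when it is done.

```bash
mkdir -p pics; ls; python3 - <<'E'
from station import *
import cv2,json,numpy as np
s=sense();print(s['t'],s['tcp_pos'],s['tool_rot'],s['finger_gap'])
for n in('top','side'):
    p,d=snapshot(n);cv2.imwrite(f'pics/{n}0.png',p[...,::-1]);np.savez(f'{n}0.npz',p=p,d=d)
    c=camera_params(n);print(n,c)
print(camera_params('wrist'))
E
```

```text
pics
0.0 [ 0.17435389 -0.59944436  0.23034181] [ 9.90019195e-01  1.40928410e-01  4.43703300e-05 -1.08414937e-03] 1.0010991801353994
top {'mtx': array([[527.82931323,   0.        , 290.30142192],
       [  0.        , 527.82931323, 209.13346594],
       [  0.        ,   0.        ,   1.        ]]), 'D': array([-0.17612419,  0.        ,  0.        ,  0.        ,  0.        ]), 'extrinsics': array([[ 3.43639799e-01,  9.17113826e-01, -2.02024548e-01,
         2.57788232e-01],
       [-9.39100910e-01,  3.35841509e-01, -7.28008422e-02,
        -1.54690152e-01],
       [ 1.08157000e-03,  2.14738704e-01,  9.76670937e-01,
         1.50593894e+00],
       [ 0.00000000e+00,  0.00000000e+00,  0.00000000e+00,
         1.00000000e+00]])}
side {'mtx': array([[411.05317412,   0.        , 276.90782912],
       [  0.        , 411.05317412, 214.15555064],
       [  0.        ,   0.        ,   1.        ]]), 'D': array([-0.04462261,  0.        ,  0.        ,  0.        ,  0.        ]), 'extrinsics': array([[ 9.99928888e-01,  6.40843579e-04, -1.19083605e-02,
         5.43262710e-01],
       [-8.88921185e-03,  7.05717927e-01, -7.08437145e-01,
        -9.36570121e-01],
       [ 7.94994609e-03,  7.08492623e-01,  7.05673439e-01,
         8.93323419e-01],
       [ 0.00000000e+00,  0.00000000e+00,  0.00000000e+00,
         1.00000000e+00]])}
{'mtx': array([[302.92630752,   0.        , 280.60706898],
       [  0.        , 302.92630752, 212.69174659],
       [  0.        ,   0.        ,   1.        ]]), 'D': array([-0.04692222,  0.        ,  0.        ,  0.        ,  0.        ]), 'hand_eye': array([[ 4.20836509e-05,  9.56040434e-01,  2.93234867e-01,
         7.58519037e-02],
       [ 9.99999205e-01,  3.29413140e-04, -1.21750835e-03,
         3.60824482e-05],
       [-1.26058263e-03,  2.93234685e-01, -9.56039659e-01,
        -1.43560286e-01],
       [ 0.00000000e+00,  0.00000000e+00,  0.00000000e+00,
         1.00000000e+00]])}
```

View pics/top0.png

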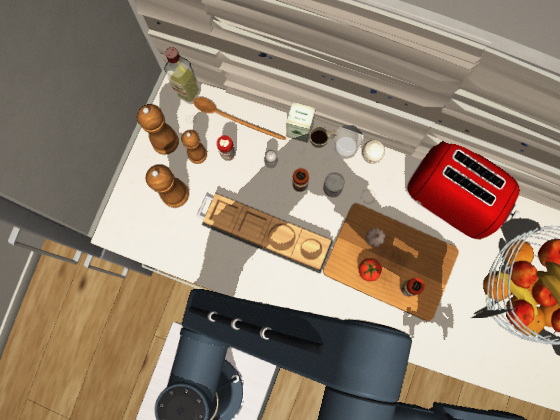

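View pics/side0.png

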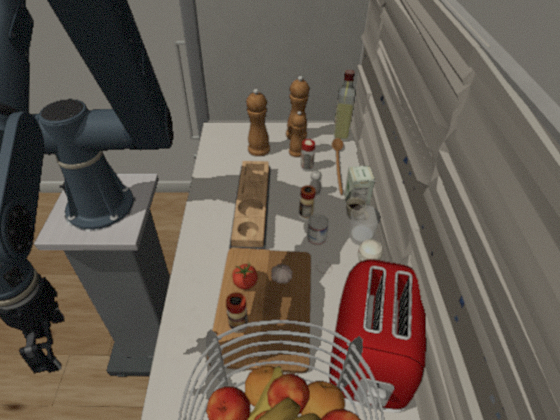

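The top view shows three mills, with heads at about (150,112), (192,135) and (158,173). The salt is at (271,157), red caps at (225,142), (302,174) and on the board (413,287), and the tin at (334,183). The caddy holes are square at (222,210) and (255,222), then round at (283,236) and (312,247). Next I measure heights from two views.

```bash
cat > h.py <<'E'
import numpy as np,cv2
from station import *
from scipy.spatial.transform import Rotation as R
def ext(n,s=None):
    c=camera_params(n)
    if n!='wrist': return c,c['extrinsics']
    T=np.eye(4);T[:3,:3]=R.from_quat(s['tool_rot']).as_matrix();T[:3,3]=s['tcp_pos']
    return c,T@c['hand_eye']
def rays(n,px,s=None):
    c,E=ext(n,s);u=cv2.undistortPoints(np.array(px,float).reshape(-1,1,2),c['mtx'],c['D'])[:,0]
    d=np.c_[u[:,0],-u[:,1],-np.ones(len(u))]
    return E[:3,3],d@E[:3,:3].T
def plane(n,px,z,s=None):
    o,d=rays(n,px,s);return o+d*((z-o[2])/d[:,2])[:,None]
def meet(o1,d1,o2,d2):
    A=np.c_[d1,-d2];k=np.linalg.lstsq(A,o2-o1,rcond=None)[0]
    a=o1+d1*k[0];b=o2+d2*k[1];return (a+b)/2,np.linalg.norm(a-b)
def cloud(n,d,s=None):
    h,w=d.shape;v,u=np.mgrid[:h,:w];o,r=rays(n,np.c_[u.ravel(),v.ravel()],s)
    P=(o+r*d.reshape(-1,1)).reshape(h,w,3);P[d==0]=np.nan;return P
E
python3 - <<'E'
from h import *
t=np.load('top0.npz');s=np.load('side0.npz')
# tops, top view / side view
L={'millA':((148,107),(299,80)),'millB':((155,170),(257,93)),'millC':((190,132),(299,113)),'capa':((225,141),(308,144)),'salt':((271,154),(316,175)),'capd':((302,172),(307,190)),'capb':((413,284),(236,298)),'tin':((334,178),(318,220))}
for k,(a,b) in L.items():
    o1,d1=rays('top',[a]);o2,d2=rays('side',[b]);p,e=meet(o1,d1[0],o2,d2[0]);print(k,p.round(3),round(e,4))
Pt=cloud('top',t['d'])
for n,a in [('sq1',(222,210)),('sq2',(253,222)),('r1',(283,236)),('r2',(312,247)),('worktop',(215,120)),('worktop2',(130,230)),('cutb',(400,250))]: print(n,Pt[a[1],a[0]].round(3))
c=cv2.resize(t['p'][80:280,120:350,::-1],None,fx=3.4,fy=3,interpolation=cv2.INTER_CUBIC);cv2.imwrite('pics/c1.png',cv2.resize(t['p'][85:275,130:350,::-1],(770,665)) [:600])
# height map of top view: blobs
H=Pt[...,2];m=((H>.03)&(H<.3)&(Pt[...,0]<1.)&(Pt[...,0]>.3)).astype(np.uint8)
n,l,st,ce=cv2.connectedComponentsWithStats(m)
for i in range(1,n):
    if st[i,4]>60: print(st[i],np.nanpercentile(H[l==i],[50,98]).round(3),np.nanmean(Pt[l==i],0).round(3))
E
```

```text
millA [0.644 0.386 0.231] 0.0155
millB [0.497 0.3   0.225] 0.006
millC [0.638 0.273 0.168] 0.0086
capa [0.666 0.19  0.101] 0.0075
salt [0.683 0.058 0.076] 0.0048
capd [ 0.65  -0.046  0.107] 0.0125
capb [ 0.464 -0.425  0.123] 0.0017
tin [ 0.676 -0.133  0.072] 0.0094
sq1 [0.496 0.142 0.011]
sq2 [0.494 0.045 0.01 ]
r1 [ 0.486 -0.05   0.008]
r2 [ 0.483 -0.14   0.017]
worktop [ 0.754  0.271 -0.005]
worktop2 [0.348 0.378 0.004]
cutb [ 0.561 -0.38   0.019]
[   44     4   516   352 42308] [0.192 0.294] [ 0.725 -0.125  0.182]
[ 136  104   39   47 1084] [0.178 0.237] [0.628 0.374 0.157]
[181 129  24  31 491] [0.138 0.168] [0.626 0.269 0.114]
[216 135  19  24 329] [0.104 0.113] [0.658 0.186 0.091]
[264 150  15  18 199] [0.079 0.092] [0.674 0.056 0.069]
[ 146  164   40   41 1062] [0.2   0.239] [0.485 0.28  0.161]
[293 169  16  22 301] [0.104 0.111] [ 0.639 -0.046  0.092]
[324 172  21  24 378] [0.069 0.076] [ 0.668 -0.138  0.066]
[ 203  194  128   75 2180] [0.043 0.049] [ 0.478 -0.009  0.042]
[365 228  20  19 275] [0.059 0.074] [ 0.564 -0.294  0.059]
[358 258  24  23 439] [0.071 0.08 ] [ 0.472 -0.308  0.069]
[400 278  25  18 340] [0.126 0.134] [ 0.459 -0.427  0.111]
```

View pics/c1.png

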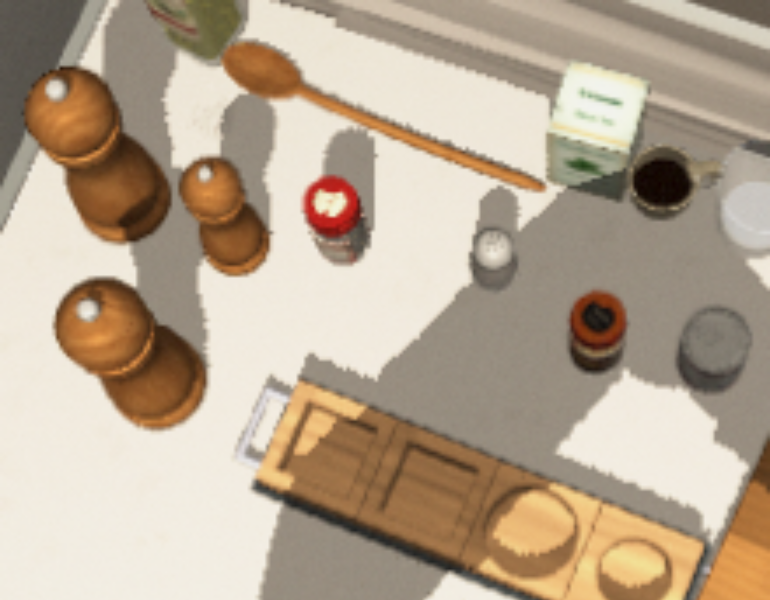

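Mills: (150,112) is about 0.23 tall, (158,173) about 0.23, and (192,135) 0.168. The third fits 170 mm, and the crop shows it as the small mill. Of the red caps, (225,142) and (302,174) stand on the worktop. The one at (413,287) is on the board and stays. I'll move to a wrist survey pose at yaw 90, where tool x = +Y, y = +X and z = down.

```bash
python3 -m handwheel '[[[0,0,-1,-1],[0,0,-1,-1],[0,0,-1,-1],[0,0,-1,-1],[0,0,-1,-1],[0,0,-1,-1],[0,0,-1,-1],[0,0,0,-1],[0,0,0,-1],[0,0,0,-1],[0,0,0,-1],[0,0,0,-1],[0,0,0,-0.3]]]' && python3 -m handwheel '[[[1,0.54,0,0],[1,0.54,0,0],[1,0.54,0,0],[1,0.54,0,0],[1,0.54,0,0],[1,0.54,0,0],[1,0.54,0,0],[1,0.54,0,0],[1,0.54,0,0],[1,0.54,0,0],[1,0.54,0,0],[1,0.54,0,0],[1,0.54,0,0],[1,0.54,0,0]]]' && python3 -m handwheel '[[[1,0.54,0,0],[1,0.54,0,0],[1,0.54,0,0],[1,0.54,0,0],[1,0.54,0,0],[1,0.54,0,0],[1,0.54,0,0],[1,0.54,0,0],[1,0.54,0,0],[1,0.54,0,0],[1,0.54,0,0],[1,0.54,0,0],[1,0.54,0,0],[1,0.54,0,0],[0,0,0,0],[0,0,0,0]]]'
python3 - <<'E'
from h import *
s=sense();print(s['t'],s['tcp_pos'],R.from_quat(s['tool_rot']).as_matrix().round(3))
p,d=snapshot('wrist');import pickle;pickle.dump((s,p,d),open('w1.pkl','wb'));cv2.imwrite('pics/w1.png',p[...,::-1])
E
```

```text
t: 1.72
tcp_pos: [0.1744, -0.5999, 0.4057]
tool_rot: [0.707, 0.707, 0.0, -0.0]
force: [0.3, 0.4, 0.0]
finger_gap: 1.0
gripper_force: 0.0
t: 3.48
tcp_pos: [0.3637, -0.2491, 0.4062]
tool_rot: [0.707, 0.707, 0.0, -0.0]
force: [0.8, -0.3, -0.5]
finger_gap: 1.003
gripper_force: 0.0
t: 5.48
tcp_pos: [0.5519, 0.0995, 0.406]
tool_rot: [0.707, 0.707, -0.001, -0.0]
force: [0.2, 0.1, 0.2]
finger_gap: 0.999
gripper_force: 0.0
5.475 [0.55194313 0.0994967  0.40601699] [[ 0.     1.    -0.001]
 [ 1.    -0.    -0.001]
 [-0.001 -0.001 -1.   ]]
```

View pics/w1.png

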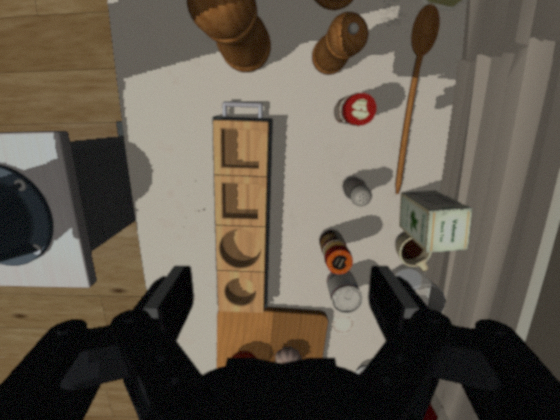

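The wrist view shows the mill head at (347,33), cap a at (358,109), the salt at (360,196), cap d at (338,261) and the tin at (347,297). The holes are at (240,149), (241,200), (241,247) wide and (241,290) narrow. I'll get centres from depth slabs and contours, cross-checked between the wrist and top views.

```bash
cat > m.py <<'E'
from h import *
import pickle
s,p,d=pickle.load(open('w1.pkl','rb'));t=np.load('top0.npz')
V={'wrist':(p,cloud('wrist',d,s)),'top':(t['p'],cloud('top',t['d']))}
def slab(n,c,r,zmin,zmax):
    P=V[n][1];m=((np.hypot(P[...,0]-c[0],P[...,1]-c[1])<r)&(P[...,2]>zmin)&(P[...,2]<zmax)).astype(np.uint8)
    k,l,st,_=cv2.connectedComponentsWithStats(m);i=1+st[1:,4].argmax();return (l==i).astype(np.uint8)
def centre(n,m,z):
    c=max(cv2.findContours(m,0,cv2.CHAIN_APPROX_NONE)[0],key=cv2.contourArea)
    q=plane(n,c[:,0],z,s)[:,:2].astype(np.float32);cc,r=cv2.minEnclosingCircle(q);(e,ax,_)=cv2.fitEllipse(q);return np.array(e),ax,r
if __name__=='__main__':
    O={'millC':((.638,.273),.145,.18,.155,.141),'capa':((.666,.19),.09,.12,.106,.1),'salt':((.683,.058),.078,.1,.088,.08),'capd':((.65,-.046),.09,.12,.106,.1),'tin':((.676,-.133),.06,.085,.072,.072)}
    for k,(c,a,b,z,_) in O.items():
        for n in V:
            try:
                m=slab(n,c,.05,a,b);zz=np.nanmedian(V[n][1][m>0][:,2]);e,ax,r=centre(n,m,zz);print(k,n,m.sum(),'z %.3f'%zz,e.round(4),np.round(ax,3))
            except Exception as x: print(k,n,x)
    for n in V:
        P=V[n][1];m=((abs(P[...,2]-.043)<.012)&(P[...,0]>.4)&(P[...,0]<.56)&(abs(P[...,1])<.22)).astype(np.uint8)
        k,l,st,_=cv2.connectedComponentsWithStats(m);m=(l==1+st[1:,4].argmax()).astype(np.uint8)
        zz=np.nanmedian(P[m>0][:,2])
        c=max(cv2.findContours(m,0,1)[0],key=cv2.contourArea);q=plane(n,c[:,0],zz,s)[:,:2].astype(np.float32);print(n,'block z %.3f'%zz,cv2.minAreaRect(q))
        h,hi=cv2.findContours(m,cv2.RETR_CCOMP,1)
        for cc,g in zip(h,hi[0]):
            if g[3]>=0 and cv2.contourArea(cc)>60:
                q=plane(n,cc[:,0],zz,s)[:,:2].astype(np.float32);print('  hole',cv2.minAreaRect(q))
E
python3 m.py
```

```text
millC wrist 1270 z 0.155 [0.6322 0.273 ] [0.044 0.045]
millC top 209 z 0.155 [0.6325 0.2733] [0.043 0.046]
capa wrist 896 z 0.107 [0.662  0.1892] [0.043 0.047]
capa top 224 z 0.106 [0.6611 0.189 ] [0.044 0.05 ]
salt wrist 344 z 0.087 [0.6796 0.0602] [0.032 0.032]
salt top 104 z 0.086 [0.6784 0.0571] [0.03  0.033]
capd wrist 653 z 0.107 [ 0.6458 -0.0407] [0.044 0.051]
capd top 215 z 0.106 [ 0.6434 -0.0455] [0.042 0.046]
tin wrist 759 z 0.070 [ 0.6725 -0.1359] [0.057 0.063]
tin top 320 z 0.069 [ 0.6712 -0.1376] [0.054 0.058]
wrist block z 0.044 ((0.48024287819862366, -0.005734682083129883), (0.35750895738601685, 0.08897961676120758), 87.73796081542969)
  hole ((0.47594794631004333, -0.13436263799667358), (0.05579312890768051, 0.057322267442941666), 39.304931640625)
  hole ((0.4791244566440582, -0.04637708514928818), (0.07234011590480804, 0.07464665174484253), 42.26784133911133)
  hole ((0.4825367331504822, 0.04207731410861015), (0.06197177618741989, 0.06238222122192383), 88.72496795654297)
  hole ((0.48629432916641235, 0.1299719214439392), (0.06206906959414482, 0.06319130212068558), 87.57121276855469)
top block z 0.043 ((0.47826138138771057, -0.003655269742012024), (0.3572663366794586, 0.08994447439908981), 87.77223205566406)
  hole ((0.4733023941516876, -0.1391286849975586), (0.059460677206516266, 0.05987080931663513), 64.94014739990234)
  hole ((0.47644543647766113, -0.048550963401794434), (0.07608921080827713, 0.07593891024589539), 65.3836441040039)
  hole ((0.48093485832214355, 0.040012605488300323), (0.06623873114585876, 0.06882929056882858), 87.73106384277344)
  hole ((0.4833110272884369, 0.12913043797016144), (0.06537415832281113, 0.06578425318002701), 87.5606689453125)
```

```bash
python3 - <<'E'
from m import *
for k,c,a in (('A',(.635,.38),.2),('B',(.497,.3),.2),('A',(.635,.38),.05),('B',(.49,.29),.05)):
    m=slab('top',c,.08,a,.25);P=V['top'][1][m>0];print(k,a,P.min(0).round(3),P.max(0).round(3),np.median(P,0).round(3))
for n in V:
    P=V[n][1].reshape(-1,3);P=P[(P[:,2]>.15)&(P[:,2]<.6)&(P[:,0]>.7)&(abs(P[:,1])<.3)&(P[:,0]<1.2)]
    for z in np.arange(.15,.6,.1):
        q=P[(P[:,2]>=z)&(P[:,2]<z+.1)];print(n,round(z,2),len(q),np.percentile(q[:,0],[1,50]).round(3) if len(q) else '')
E
python3 -m handwheel '[[[-0.4,1,0,0],[-0.4,1,0,0],[-0.4,1,0,0],[-0.4,1,0,0],[0,1,0,0],[0,0.08,1,0],[0,0,1,0],[0,0,1,0],[0,0,1,0],[0,0,1,0],[0,0,1,0],[0,0,1,0],[0,0,0,0],[0,0,0,0]]]' 85
python3 - <<'E'
from h import *
import pickle
s=sense();print(s['tcp_pos']);p,d=snapshot('wrist');pickle.dump((s,p,d),open('w2.pkl','wb'));cv2.imwrite('pics/w2.png',p[...,::-1])
import m
m.s=s;m.V={'wrist':(p,cloud('wrist',d,s))}
for k,c,a,b in (('salt',(.679,.059),.08,.1),('capd',(.645,-.043),.095,.12)):
    mm=m.slab('wrist',c,.05,a,b);zz=np.nanmedian(m.V['wrist'][1][mm>0][:,2]);print(k,zz,m.centre('wrist',mm,zz))
E
```

```text
A 0.2 [0.604 0.352 0.2  ] [0.67  0.42  0.246] [0.632 0.38  0.218]
B 0.2 [0.458 0.258 0.2  ] [0.524 0.328 0.247] [0.487 0.287 0.218]
A 0.05 [0.596 0.349 0.05 ] [0.674 0.42  0.246] [0.626 0.37  0.189]
B 0.05 [0.455 0.253 0.05 ] [0.531 0.328 0.247] [0.484 0.278 0.202]
wrist 0.15 18363 [0.847 0.854]
wrist 0.25 2172 [0.862 0.864]
wrist 0.35 0 
wrist 0.45 0 
wrist 0.55 0 
top 0.15 4445 [0.845 0.853]
top 0.25 3011 [0.846 0.863]
top 0.35 5338 [0.846 0.851]
top 0.45 5776 [0.846 0.85 ]
top 0.55 2640 [0.846 0.85 ]
t: 7.28
tcp_pos: [0.68, 0.0592, 0.2325]
tool_rot: [0.707, 0.707, 0.001, 0.001]
force: [-0.6, 0.5, 0.1]
finger_gap: 0.994
gripper_force: 0.0
[0.67996587 0.0591901  0.23246299]
salt 0.08743030551677933 (array([0.68182564, 0.06003635]), (0.030603118240833282, 0.030913284048438072), 0.01622939668595791)
capd 0.10719817198049819 (array([ 0.64813483, -0.04109504]), (0.04327286407351494, 0.04977816343307495), 0.025412485003471375)
```

```bash
python3 -m handwheel '[[[0,0.04,1,0],[0,0,1,0],[0,0,1,0],[0,0,1,0],[0,0,1,0],[0,0,1,0],[0,0,1,0],[0,0,0.5,0],[0,0,0,0],[0,0,0,0]]]' && python3 -m handwheel '[[[0,0,0,0],[0,0,0,0],[0,0,0,0],[0,0,0,0],[0,0,0,0],[0,0,0,0]]]' 0 30 && python3 -m handwheel '[[[0,0,-0.5,0],[0,0,-1,0],[0,0,-1,0],[0,0,-1,0],[0,0,-1,0],[0,0,-1,0],[0,0,0,0]]]'
```

```text
t: 8.57
tcp_pos: [0.6815, 0.0598, 0.0452]
tool_rot: [0.707, 0.707, 0.001, 0.001]
force: [0.2, 0.9, -0.3]
finger_gap: 0.998
gripper_force: 0.0
t: 9.32
tcp_pos: [0.681, 0.0599, 0.0445]
tool_rot: [0.707, 0.707, 0.0, 0.001]
force: [0.2, -0.5, 5.5]
finger_gap: 0.412
gripper_force: 30.1
t: 10.2
tcp_pos: [0.6816, 0.0598, 0.1835]
tool_rot: [0.707, 0.707, 0.001, 0.002]
force: [0.3, -0.9, -0.8]
finger_gap: 0.413
gripper_force: 29.9
```

```bash
python3 - <<'E'
from h import *
import pickle
s=sense();p,d=snapshot('wrist');q,_=snapshot('side')
cv2.imwrite('pics/w3.png',np.hstack([p[150:420,130:430,::-1],cv2.resize(q[110:245,220:370,::-1],(300,270))]))
E
```

```text
(no output)
```

View pics/w3.png

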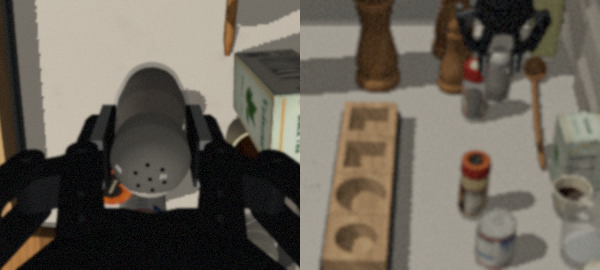

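It's held upright by its upper part. Next I carry it to the narrow hole at (0.4745, -0.1385).

```bash
python3 -m handwheel '[[[-1,-1,0,0],[-1,-1,0,0],[-1,-1,0,0],[-1,-1,0,0],[-1,-1,0,0],[-1,-1,0,0],[-1,-1,0,0],[-0.93,-1,0,0],[0,-0.28,0,0],[0,0,0,0],[0,0,1,0],[0,0,0.5,0],[0,0,0,0],[0,0,0,0]]]'; python3 - <<'E'
from h import *
s=sense();p,d=snapshot('wrist');q,_=snapshot('top');P=cloud('wrist',d,s)
print(s['tcp_pos'],s['finger_gap'])
cv2.imwrite('pics/w4.png',np.hstack([cv2.resize(p[100:420,100:460,::-1],(405,360)),cv2.resize(q[180:300,200:320,::-1],(360,360))]))
E
```

```text
t: 12.05
tcp_pos: [0.474, -0.1383, 0.1441]
tool_rot: [0.707, 0.707, 0.0, 0.0]
force: [-0.1, -0.1, -0.8]
finger_gap: 0.411
gripper_force: 29.9
[ 0.47398378 -0.13825979  0.14405959] 0.41148622489122705
```

View pics/w4.png

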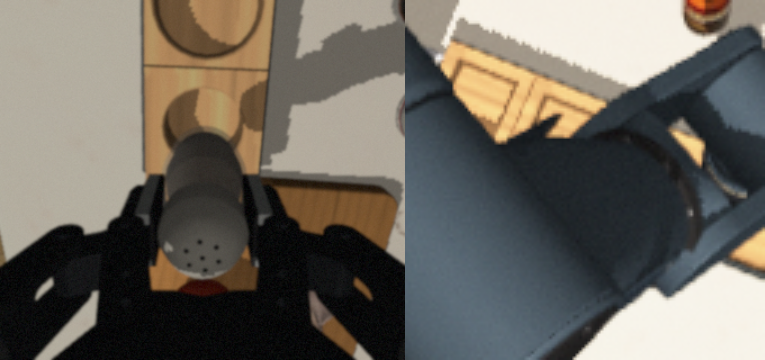

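The shaker hangs over the narrow hole and is centred in x, so I lower it.

```bash
python3 -m handwheel '[[[0,0,1,0],[0,0,1,0],[0,0,0.5,0],[0,0,0.3,0],[0,0,0.3,0],[0,0,0.2,0],[0,0,0,0]]]'; python3 -m handwheel '[[[0,0,0.1,0],[0,0,0.1,0],[0,0,0,0]]]'
```

```text
t: 13.02
tcp_pos: [0.4734, -0.1384, 0.0612]
tool_rot: [0.707, 0.707, -0.0, -0.0]
force: [-0.3, 0.1, -0.7]
finger_gap: 0.411
gripper_force: 29.9
t: 13.4
tcp_pos: [0.4733, -0.1383, 0.0562]
tool_rot: [0.707, 0.707, -0.0, -0.0]
force: [-0.2, 0.3, -1.0]
finger_gap: 0.414
gripper_force: 29.9
```

```bash
python3 -m handwheel '[[[0,0,0.05,0],[0,0,0,0],[0,0,0,0],[0,0,0,0],[0,0,0,0]]]' 85; python3 -m handwheel '[[[0,0,-0.5,0],[0,0,-1,0],[0,0,-1,0],[0,0,-1,0],[0,0,-1,0],[0,0,-1,0],[0,0,-0.5,0],[0,0,0,0]]]';python3 - <<'E'
from h import *
import m
s=sense();p,d=snapshot('wrist');m.s=s;m.V={'wrist':(p,cloud('wrist',d,s))}
mm=m.slab('wrist',(.474,-.139),.05,.085,.15);zz=np.nanmedian(m.V['wrist'][1][mm>0][:,2]);print(zz,m.centre('wrist',mm,zz))
print(s['tcp_pos'],'to capd',(np.array([.6465,-.0425])-s['tcp_pos'][:2])/.025)
E
```

```text
t: 14.02
tcp_pos: [0.4734, -0.1384, 0.0551]
tool_rot: [0.707, 0.707, 0.0, 0.0]
force: [0.2, 0.9, -0.7]
finger_gap: 0.998
gripper_force: 0.0
t: 15.02
tcp_pos: [0.4738, -0.1385, 0.2061]
tool_rot: [0.707, 0.707, 0.0, 0.001]
force: [-0.7, 0.6, 0.1]
finger_gap: 0.991
gripper_force: 0.0
0.09796622435099242 (array([ 0.47427174, -0.1373155 ]), (0.03232552856206894, 0.03297998383641243), 0.016929157078266144)
[ 0.47378508 -0.13854864  0.20606371] to capd [6.9085966 3.8419455]
```

Salt is seated (its top is 11 mm higher than before). Next is jar d.

```bash
python3 -m handwheel '[[[1,1,0,0],[1,1,0,0],[1,1,0,0],[0.8,1,0,0],[0,1,0,0],[0,1,0,0],[0,0.88,0,0],[0,0,0,0],[0,0,0,0]]]';python3 - <<'E'
from h import *
import m
s=sense();p,d=snapshot('wrist');m.s=s;m.V={'wrist':(p,cloud('wrist',d,s))}
print(s['tcp_pos'])
for z in (.095,.1,.103):
    mm=m.slab('wrist',(.646,-.043),.05,z,.12);zz=np.nanmedian(m.V['wrist'][1][mm>0][:,2]);print(zz,m.centre('wrist',mm,zz))
E
```

```text
t: 16.2
tcp_pos: [0.6438, -0.0431, 0.2037]
tool_rot: [0.707, 0.707, -0.001, -0.002]
force: [-0.1, 0.3, 0.5]
finger_gap: 0.999
gripper_force: 0.0
[ 0.6437811  -0.04311484  0.20374214]
0.10717572178774995 (array([ 0.64753264, -0.04291153]), (0.04239828139543533, 0.045673541724681854), 0.023373840376734734)
0.1072138426356821 (array([ 0.64740568, -0.04362343]), (0.042328428477048874, 0.04397813603281975), 0.022511757910251617)
0.1072371590819513 (array([ 0.64741904, -0.04398658]), (0.042235296219587326, 0.04316497594118118), 0.022026637569069862)
```

```bash
python3 -m handwheel '[[[0,0.13,1,0],[0,0,1,0],[0,0,1,0],[0,0,1,0],[0,0,1,0],[0,0,0.27,0],[0,0,0,0]]]' && python3 -m handwheel '[[[0,0,0,0],[0,0,0,0],[0,0,0,0],[0,0,0,0],[0,0,0,0],[0,0,0,0]]]' 0 30 && python3 -m handwheel '[[[0,0,-0.5,0],[0,0,-1,0],[0,0,-1,0],[0,0,-1,0],[0,0,-1,0],[0,0,0,0]]]'; python3 - <<'E'
from h import *
s=sense();p,d=snapshot('wrist');print(s['tcp_pos'], (np.array([.481,.040])-s['tcp_pos'][:2])/.025)
cv2.imwrite('pics/w5.png',p[150:420,130:430,::-1])
E
```

```text
t: 17.12
tcp_pos: [0.6482, -0.0434, 0.0734]
tool_rot: [0.707, 0.707, -0.0, -0.0]
force: [0.8, 0.2, 1.1]
finger_gap: 0.993
gripper_force: 0.0
t: 17.88
tcp_pos: [0.649, -0.0435, 0.0745]
tool_rot: [0.707, 0.707, 0.0, 0.001]
force: [-1.7, -0.2, 6.5]
finger_gap: 0.508
gripper_force: 30.3
t: 18.62
tcp_pos: [0.6503, -0.0436, 0.1883]
tool_rot: [0.707, 0.707, 0.002, 0.002]
force: [0.4, 0.4, -1.0]
finger_gap: 0.511
gripper_force: 30.8
[ 0.65025207 -0.04364797  0.18829697] [-6.77008287  3.34591869]
```

View pics/w5.png

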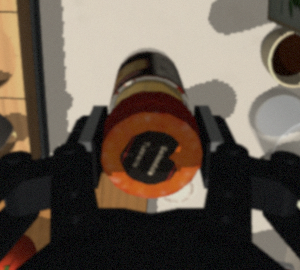

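Jar d is held upright at the cap. I carry it to the second square hole at (0.481, 0.040).

```bash
python3 -m handwheel '[[[1,-1,0,0],[1,-1,0,0],[1,-1,0,0],[0.35,-1,0,0],[0,-1,0,0],[0,-1,0,0],[0,-0.75,0,0],[0,0,0,0],[0,0,1,0],[0,0,1,0],[0,0,0,0],[0,0,0,0]]]'
```

```text
t: 20.18
tcp_pos: [0.4809, 0.0403, 0.136]
tool_rot: [0.707, 0.707, 0.0, 0.0]
force: [-1.0, -0.9, -0.5]
finger_gap: 0.509
gripper_force: 31.0
```

```bash
python3 -m handwheel '[[[0,0,1,0],[0,0,0.5,0],[0,0,0.3,0],[0,0,0.1,0],[0,0,0.1,0],[0,0,0,0],[0,0,0,0]]]' && python3 -m handwheel '[[[0,0,0.05,0],[0,0,0,0],[0,0,0,0]]]'
```

```text
t: 21.05
tcp_pos: [0.4801, 0.0404, 0.0861]
tool_rot: [0.707, 0.707, 0.0, 0.0]
force: [-0.1, -0.5, -1.4]
finger_gap: 0.515
gripper_force: 31.0
t: 21.42
tcp_pos: [0.4802, 0.0403, 0.0854]
tool_rot: [0.707, 0.707, 0.0, 0.0]
force: [-1.8, -0.3, 5.8]
finger_gap: 0.514
gripper_force: 31.6
```

```bash
python3 -m handwheel '[[[0,0,0,0],[0,0,0,0],[0,0,0,0],[0,0,0,0]]]' 85; python3 -m handwheel '[[[0,0,-0.5,0],[0,0,-1,0],[0,0,-1,0],[0,0,-1,1],[0,0,-1,1],[0,0,-1,1],[0,0,-1,1],[0,0,-1,1],[0,0,-1,1],[0,0,-1,1],[0,0,0,1],[0,0,0,1],[0,0,0,1],[0,0,0,1],[0,0,0,1],[0,0,0,1],[0,0,0,1],[0,0,0,1],[0,0,0,0]]]';python3 - <<'E'
from h import *
import m,pickle
s=sense();p,d=snapshot('wrist');m.s=s;m.V={'wrist':(p,cloud('wrist',d,s))}
mm=m.slab('wrist',(.481,.04),.05,.11,.15);zz=np.nanmedian(m.V['wrist'][1][mm>0][:,2]);print(zz,m.centre('wrist',mm,zz))
print(s['tcp_pos'],R.from_quat(s['tool_rot']).as_matrix().round(3).tolist())
d=(np.array([.6325,.273])-s['tcp_pos'][:2])/.025;print('to mill: tool x,y',d[0],-d[1])
E
```

```text
t: 21.92
tcp_pos: [0.4799, 0.0404, 0.0845]
tool_rot: [0.707, 0.707, -0.0, -0.0]
force: [-0.4, 0.0, 0.1]
finger_gap: 0.992
gripper_force: 0.0
t: 24.3
tcp_pos: [0.4795, 0.0404, 0.3227]
tool_rot: [1.0, 0.001, 0.0, 0.0]
force: [-0.6, -0.3, 0.3]
finger_gap: 0.998
gripper_force: 0.0
0.1180497822612076 (array([0.47961459, 0.03890958]), (0.04225052893161774, 0.043500687927007675), 0.022390834987163544)
[0.47951523 0.04044943 0.32268332] [[1.0, 0.001, 0.0], [0.001, -1.0, -0.0], [0.0, 0.0, -1.0]]
to mill: tool x,y 6.119390912189004 -9.30202283766767
```

Jar d is seated. Next is the small mill.

```bash
python3 -m handwheel '[[[0.65,-1,0,0],[0.65,-1,0,0],[0.65,-1,0,0],[0.65,-1,0,0],[0.7,-1,0,0],[0.7,-1,0,0],[0.7,-1,0,0],[0.7,-1,0,0],[0.7,-1,0,0],[0,-0.3,0,0],[0,0,0,0],[0,0,0,0]]]' 68;python3 - <<'E'
from h import *
import m,pickle
s=sense();p,d=snapshot('wrist');m.s=s;m.V={'wrist':(p,cloud('wrist',d,s))}
print(s['tcp_pos'])
for z in (.145,.15,.163):
    mm=m.slab('wrist',(.6325,.273),.05,z,.18);P=m.V['wrist'][1][mm>0];zz=np.nanmedian(P[:,2]);print(zz,P[:,2].max(),m.centre('wrist',mm,zz))
for c in ((.635,.38),):
    mm=m.slab('wrist',c,.08,.08,.26);P=m.V['wrist'][1][mm>0];print(P.min(0),P.max(0))
cv2.imwrite('pics/w6.png',p[...,::-1])
E
```

```text
t: 25.85
tcp_pos: [0.6318, 0.2721, 0.3223]
tool_rot: [1.0, -0.0, -0.0, 0.0]
force: [-0.7, -1.4, 0.4]
finger_gap: 0.801
gripper_force: 0.0
[0.63176209 0.27206074 0.32225196]
0.15553843563257647 0.17217949225949208 (array([0.63692868, 0.27605271]), (0.04340435191988945, 0.04395389184355736), 0.022844428196549416)
0.15693594348239387 0.17217949225949208 (array([0.63619453, 0.27600864]), (0.03903957083821297, 0.03933244198560715), 0.020683005452156067)
0.16960932684634628 0.17217949225949208 (array([0.63622326, 0.2759397 ]), (0.011233014985918999, 0.011394795030355453), 0.005621468648314476)
[0.60543629 0.35194317 0.0800144 ] [0.67481111 0.4173525  0.24357223]
```

View pics/w6.png

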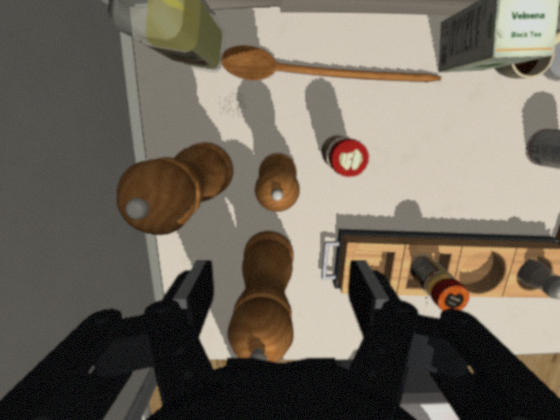

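The mill meant is at (277,190), with its knob at (0.636, 0.276) and top at 0.17. The big mills are at (160,200) and (265,300). Descending.

```bash
python3 -m handwheel '[[[0.13,-0.11,1,0],[0,0,1,0],[0,0,1,0],[0,0,1,0],[0,0,1,0],[0,0,1,0],[0,0,1,0],[0,0,0.5,0],[0,0,0.5,0],[0,0,0,0],[0,0,0,0]]]' && python3 -m handwheel '[[[0,0,0,0],[0,0,0,0],[0,0,0,0],[0,0,0,0],[0,0,0,0],[0,0,0,0]]]' 0 40 && python3 -m handwheel '[[[0,0,-0.5,0],[0,0,-1,0],[0,0,-1,0],[0,0,-1,0],[0,0,-1,0],[0,0,-1,0],[0,0,-1,0],[0,0,0,0]]]'; python3 - <<'E'
from h import *
s=sense();p,d=snapshot('wrist');print(s['tcp_pos'])
dd=(np.array([.4775,-.0492])-s['tcp_pos'][:2])/.025;print('tool x,y',dd[0],-dd[1])
cv2.imwrite('pics/w7.png',p[120:420,130:430,::-1])
E
```

```text
t: 27.28
tcp_pos: [0.6362, 0.2758, 0.1229]
tool_rot: [1.0, 0.0, 0.001, -0.0]
force: [0.1, -0.2, -0.2]
finger_gap: 0.796
gripper_force: 0.0
t: 28.02
tcp_pos: [0.6367, 0.276, 0.1235]
tool_rot: [1.0, 0.0, 0.001, -0.0]
force: [1.0, -0.2, 6.1]
finger_gap: 0.548
gripper_force: 41.5
t: 29.02
tcp_pos: [0.6365, 0.2759, 0.2868]
tool_rot: [1.0, 0.0, 0.002, -0.001]
force: [-0.9, 0.2, -1.3]
finger_gap: 0.546
gripper_force: 41.5
[0.63646142 0.27590632 0.28678952]
tool x,y -6.358456993153536 13.004252667481676
```

View pics/w7.png

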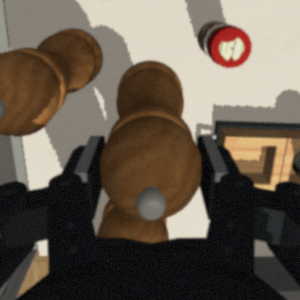

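It's held upright. I carry it to the wide hole at (0.4775, -0.049), moving along -Y first to stay clear of the big mill.

```bash
python3 -m handwheel '[[[0,1,0,0],[0,1,0,0],[0,1,0,0],[0,1,0,0],[0,1,0,0],[0,1,0,0],[-0.9,1,0,0],[-0.9,1,0,0],[-0.9,1,0,0],[-0.9,1,0,0],[-0.9,1,0,0],[-0.9,1,0,0],[-0.96,1,0,0],[0,0,0,0],[0,0,1,0],[0,0,1,0],[0,0,1,0],[0,0,0,0],[0,0,0,0]]]'; python3 - <<'E'
from h import *
s=sense();print(s['tcp_pos'],'down to .1345:',(s['tcp_pos'][2]-.1345)/.025)
E
```

```text
t: 31.45
tcp_pos: [0.4775, -0.0498, 0.2103]
tool_rot: [1.0, -0.0, 0.001, 0.0]
force: [-0.9, -0.1, -1.7]
finger_gap: 0.547
gripper_force: 41.7
[ 0.47751305 -0.04975154  0.21029464] down to .1345: 3.0317855444330064
```

```bash
python3 -m handwheel '[[[0,0,1,0],[0,0,1,0],[0,0,0.5,0],[0,0,0.2,0],[0,0,0.2,0],[0,0,0,0]]]'; python3 -m handwheel '[[[0,0,0.1,0],[0,0,0,0],[0,0,0,0]]]'
```

```text
t: 32.2
tcp_pos: [0.4769, -0.0495, 0.1373]
tool_rot: [1.0, 0.0, 0.0, 0.0]
force: [-0.1, -0.1, -1.4]
finger_gap: 0.547
gripper_force: 41.7
t: 32.58
tcp_pos: [0.4767, -0.0494, 0.1347]
tool_rot: [1.0, 0.0, 0.0, 0.0]
force: [-0.4, 0.3, -1.4]
finger_gap: 0.547
gripper_force: 41.7
```

```bash
python3 -m handwheel '[[[0,0,0.05,0],[0,0,0,0]]]'; python3 -m handwheel '[[[0,0,0,0],[0,0,0,0],[0,0,0,0],[0,0,0,0]]]' 68; python3 -m handwheel '[[[0,0,-0.5,0],[0,0,-1,0],[0,0,-1,0],[0,0,-1,0],[0,0,-1,-1],[0,0,-1,-1],[0,0,-1,-1],[0,0,0,-1],[0,0,0,-1],[0,0,0,-1],[0,0,0,-1],[0,0,0,-1],[0,0,0,-1],[0,0,0,-1],[0,0,0,-1],[0,0,0,-1],[0,0,0,-1],[0,0,0,-1],[0,0,0,-1],[0,0,0,0]]]' 85;python3 - <<'E'
from h import *
import m
s=sense();p,d=snapshot('wrist');m.s=s;m.V={'wrist':(p,cloud('wrist',d,s))}
mm=m.slab('wrist',(.477,-.049),.05,.16,.19);P=m.V['wrist'][1][mm>0];zz=np.nanmedian(P[:,2]);print(zz,P[:,2].max(),m.centre('wrist',mm,zz))
print(s['tcp_pos']);d=(np.array([.662,.189])-s['tcp_pos'][:2])/.025;print('tool x,y',d[1],d[0])
E
```

```text
t: 32.83
tcp_pos: [0.4774, -0.0495, 0.1345]
tool_rot: [1.0, 0.0, 0.001, 0.0]
force: [-0.2, 0.4, 7.0]
finger_gap: 0.549
gripper_force: 42.4
t: 33.33
tcp_pos: [0.4766, -0.0494, 0.1332]
tool_rot: [1.0, 0.0, -0.0, -0.0]
force: [-0.4, -0.3, 0.0]
finger_gap: 0.805
gripper_force: 0.0
t: 35.83
tcp_pos: [0.4765, -0.0493, 0.2965]
tool_rot: [0.708, 0.707, 0.0, 0.0]
force: [-0.8, 0.1, 0.1]
finger_gap: 0.992
gripper_force: 0.0
0.16780794807720353 0.18346640934505487 (array([ 0.47537744, -0.04722191]), (0.04033389687538147, 0.040517762303352356), 0.021113216876983643)
[ 0.47651101 -0.04932267  0.29650267]
tool x,y 9.532906818508295 7.419559608798485
```

Mill seated. Last is jar a.

```bash
python3 -m handwheel '[[[1,0.75,0,0],[1,0.75,0,0],[1,0.75,0,0],[1,0.75,0,0],[1,0.75,0,0],[1,0.75,0,0],[1,0.75,0,0],[1,0.75,0,0],[1,0.75,0,0],[0.53,0.67,0,0],[0,0,1,0],[0,0,1,0],[0,0,1,0],[0,0,0.5,0],[0,0,0,0],[0,0,0,0]]]';python3 - <<'E'
from h import *
import m
s=sense();p,d=snapshot('wrist');m.s=s;m.V={'wrist':(p,cloud('wrist',d,s))}
print(s['tcp_pos'])
for z in (.095,.1,.103):
    mm=m.slab('wrist',(.662,.189),.05,z,.12);zz=np.nanmedian(m.V['wrist'][1][mm>0][:,2]);print(zz,m.centre('wrist',mm,zz))
E
```

```text
t: 37.88
tcp_pos: [0.6629, 0.1889, 0.2096]
tool_rot: [0.707, 0.707, 0.001, 0.001]
force: [0.6, 0.4, -0.3]
finger_gap: 0.997
gripper_force: 0.0
[0.66294795 0.1889472  0.20956925]
0.10747496724751358 (array([0.66429305, 0.1914404 ]), (0.04348869249224663, 0.045441482216119766), 0.02333974838256836)
0.10751483481570445 (array([0.66428483, 0.19083227]), (0.04302332177758217, 0.04424307867884636), 0.022718477994203568)
0.10753127389549566 (array([0.66426343, 0.19053191]), (0.04294523969292641, 0.043583791702985764), 0.02241806499660015)
```

```bash
python3 -m handwheel '[[[0.06,0.05,1,0],[0,0,1,0],[0,0,1,0],[0,0,1,0],[0,0,1,0],[0,0,0.45,0],[0,0,0,0],[0,0,0,0]]]' && python3 -m handwheel '[[[0,0,0,0],[0,0,0,0],[0,0,0,0],[0,0,0,0],[0,0,0,0],[0,0,0,0]]]' 0 30 && python3 -m handwheel '[[[0,0,-0.5,0],[0,0,-1,0],[0,0,-1,0],[0,0,-1,0],[0,0,-1,0],[0,0,-1,0],[0,0,0,0],[0,0,0,0]]]'; python3 - <<'E'
from h import *
s=sense();d=(np.array([.4843,.1295])-s['tcp_pos'][:2])/.025;print(s['tcp_pos'],'tool x,y',d[1],d[0])
E
```

```text
t: 38.92
tcp_pos: [0.6645, 0.1905, 0.0735]
tool_rot: [0.707, 0.707, 0.001, 0.001]
force: [0.2, -0.0, 1.0]
finger_gap: 0.992
gripper_force: 0.0
t: 39.67
tcp_pos: [0.6637, 0.1904, 0.0728]
tool_rot: [0.707, 0.707, 0.0, 0.0]
force: [-1.4, -0.3, 4.9]
finger_gap: 0.505
gripper_force: 30.7
t: 40.67
tcp_pos: [0.6625, 0.1902, 0.2083]
tool_rot: [0.707, 0.707, -0.001, -0.001]
force: [-0.6, 0.2, -2.4]
finger_gap: 0.511
gripper_force: 30.9
[0.66251116 0.19022888 0.20834101] tool x,y -2.429155301428345 -7.128446461294075
```

I turn the tool about 42° before lowering, so the camera side stays clear of the big mill.

```bash
python3 -m handwheel '[[[-1,-1,0,0],[-1,-1,0,0],[-0.42,-1,0,0],[0,-1,0,0],[0,-1,0,0],[0,-1,0,0],[0,-1,0,0],[0,-0.14,0,0],[0,0,0,1],[0,0,0,1],[0,0,0,1],[0,0,0,1],[0,0,0,1],[0,0,0,1],[0,0,0,1],[0,0,1,0],[0,0,1,0],[0,0,1,0],[0,0,0,0],[0,0,0,0]]]'
```

```text
t: 43.18
tcp_pos: [0.486, 0.1298, 0.1348]
tool_rot: [0.914, 0.407, 0.001, 0.0]
force: [-0.2, -0.4, -1.5]
finger_gap: 0.508
gripper_force: 31.1
```

```bash
python3 -c "
from h import *
s=sense();print(s['tcp_pos'],(s['tcp_pos'][2]-.0845)/.025)
p,d=snapshot('wrist');cv2.imwrite('pics/w8.png',p[...,::-1])"
```

```text
[0.48596682 0.12984052 0.13479708] 2.0118833812732033
```

View pics/w8.png

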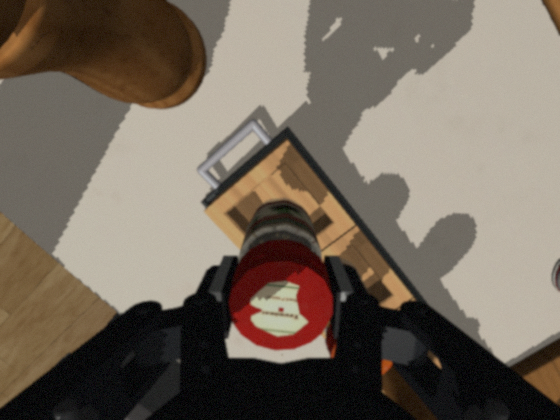

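The jar hangs over the end square hole near (285,210), and the big mill at the top left is clear. I lower it.

```bash
python3 -m handwheel '[[[0,0,1,0],[0,0,0.5,0],[0,0,0.2,0],[0,0,0.15,0],[0,0,0.1,0],[0,0,0,0]]]'; python3 -m handwheel '[[[0,0,0.06,0],[0,0,0,0],[0,0,0,0]]]'
```

```text
t: 43.98
tcp_pos: [0.485, 0.1299, 0.086]
tool_rot: [0.914, 0.407, 0.0, 0.0]
force: [-0.9, -0.1, -1.6]
finger_gap: 0.513
gripper_force: 31.2
t: 44.35
tcp_pos: [0.4849, 0.1299, 0.0844]
tool_rot: [0.914, 0.407, 0.0, 0.0]
force: [-0.2, -0.2, -0.5]
finger_gap: 0.511
gripper_force: 31.2
```

```bash
python3 -m handwheel '[[[0,0,0.05,0],[0,0,0,0],[0,0,0,0],[0,0,0,0],[0,0,0,0],[0,0,0,0]]]' 85; python3 -m handwheel '[[[0,0,-0.5,0],[0,0,-1,0],[0,0,-1,0],[0,0,-1,0],[0,0,-1,-1],[0,0,-1,-1],[0,0,-1,-1],[0,0,-1,-1],[0,0,-1,-1],[0,0,-1,-1],[0,0,-1,-1],[0,0,-1,0],[0,0,-1,0],[0,0,-1,0],[0,0,0,0],[0,0,0,0]]]';python3 - <<'E'
from h import *
import m
s=sense();p,d=snapshot('wrist');m.s=s;m.V={'wrist':(p,cloud('wrist',d,s))}
for k,c,a,b in (('a',(.4845,.13),.105,.14),('d',(.481,.04),.105,.14),('mill',(.4775,-.0495),.15,.2),('salt',(.474,-.139),.09,.12),('tin',(.672,-.137),.06,.085)):
    try:
        mm=m.slab('wrist',c,.045,a,b);zz=np.nanmedian(m.V['wrist'][1][mm>0][:,2]);e=m.centre('wrist',mm,zz);print(k,zz,e[0],e[1])
    except Exception as x: print(k,x)
q,_=snapshot('side');cv2.imwrite('pics/fin.png',np.hstack([cv2.resize(p[...,::-1],(400,300)),cv2.resize(q[60:360,180:480,::-1],(400,300))]))
E
```

```text
t: 45.1
tcp_pos: [0.4849, 0.1299, 0.0831]
tool_rot: [0.914, 0.407, 0.0, 0.0]
force: [0.2, 0.0, -0.3]
finger_gap: 0.998
gripper_force: 0.0
t: 47.1
tcp_pos: [0.484, 0.1299, 0.4199]
tool_rot: [0.707, 0.707, -0.001, -0.0]
force: [-0.5, 0.4, -0.2]
finger_gap: 0.995
gripper_force: 0.0
a 0.11838657035383954 [0.48501214 0.1310315 ] (0.04313915967941284, 0.04472716525197029)
d 0.11809866573951139 [0.47853398 0.04160238] (0.042580071836709976, 0.0465930812060833)
mill 0.16508475482465051 [ 0.47567856 -0.04200121] (0.04694604501128197, 0.050212591886520386)
salt 0.09810296624297402 [ 0.47434041 -0.13540867] (0.03097124956548214, 0.032455481588840485)
tin 0.07024251726501216 [ 0.65135908 -0.14316279] (0.011736750602722168, 0.05911475047469139)
```

View pics/fin.png

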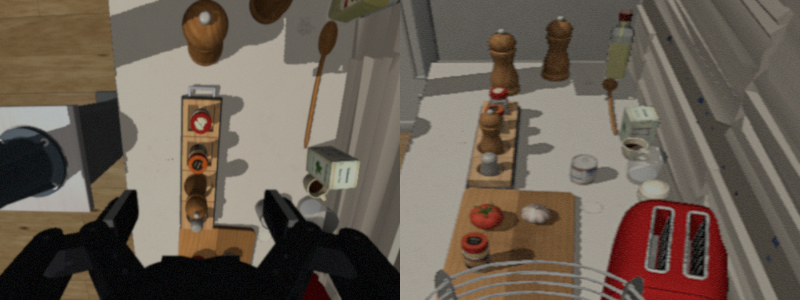

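All four stand upright in their holes, the tops are at the right heights, and the tin and board jar were never touched.

```bash
python3 -c "
from station import *
print(sign_off())"
```

```text
the job is handed in; nothing more can be done
None
```

I put the mill, the salt and both loose spice jars upright in their caddy holes, left the board jar and the tin alone, and handed the job in at about 47 s; no verdict came back.

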